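Load a charger board into the spring board holder

TASK

Take the charger board from its tray and load it into the spring board holder, component side up: with the board tilted, push one short edge into the groove of one sprung jaw, lower the other edge inside the opposite jaw until the board is level, then let it come back so that the springs centre it with both edges in the grooves, midway along the jaws. Be gentle: do not press a jaw hard into its stop or force the board down on a jaw. Let go of it at the end and leave the other things on the bench where they are.

Things in the scene. Friction and masses are not known exactly. Their poses are not given: they have to be found in the camera images.
- board: Charger circuit board, 0.18 to 0.29 kg: green plate 90 mm (its x) by 140 mm (its y), 3 mm thick, components on top (+z). Origin: centre of the underside. The short edges, at y = +70 and -70 mm, go into the jaws, either edge in either jaw; the outer 20 mm beside them is bare. Lies flat in the tray at the start, underside 4 mm above the bench.
- transformer (a point): Top centre of the dark transformer block in the middle of the board, to grip by, across x or y: 30 mm (board x) by 34 mm (y), 28 mm tall on the plate; this point is 31 mm above the board's origin. Only parts under 3 mm high lie within 16 mm of the board's x and y centre lines; capacitors, heat sink and terminals up to 26 mm tall stand near the corners (|x| 20-42, |y| 20-48 mm).
- holder: Spring board holder, fixed: iron foot 150 (its x) by 110 mm (y), clamp and cross bar along y, all under 60 mm high, two alike sprung jaws facing each other over the bar. Origin: centre of the foot's underside. The bar with both jaws was clamped up to 12 mm either way along y from the foot's middle; this shift is not measured: find it by feel or sight. It stays put during the job.
- groove_l (a point): Point fixed to the foot, 80 mm above the bench at holder y = +66.5 mm: bottom of the +y jaw's groove at rest IF the bar is central (else up to 12 mm off along y). Jaw: 70 mm long along x, 18 mm thick in y, 69 to 89 mm high, flat on top. V groove along x in the inward face: 5 mm deep, 10 mm high at the mouth, 4.4 mm at its flat bottom. End plates as high as the jaw stand 30 to 42 mm further out.
- groove_r (a point): The same for the -y jaw, at y = -66.5 mm. At rest the groove bottoms are 133 mm apart, the lips 123 mm: the board is 7 mm too long. A jaw slides outward on springs, 16 mm to a hard stop: 3 N starts it, 0.6 N more per mm, 12.6 N at the stop. With it 12 mm back (10.2 N) the other board edge just passes the other lip. Loaded, both jaws sit 3.5 mm back (5 N), board underside 78.5 mm high.
- tray: Shallow black tray, fixed, 170 mm (its x) by 220 mm (its y), rim 16 mm high, walls and floor 4 mm thick, in which the board lies flat. Origin: centre of the underside.
- charger: Finished black charger, 85 by 150 by 50 mm high, loose on the bench; bystander. Origin: centre of the underside.
- shell: Empty blue-grey charger shell, an open tray shape 80 by 140 by 28 mm high, loose; bystander. Origin: centre of the underside.
- flux: Small white bottle, 38 mm across, 85 mm high, loose; bystander. Origin: centre of the underside.
- driver: Screwdriver lying on the bench, loose; bystander.
Not all that is in view belongs to the job. There is more than one size of the board; the job needs the smaller. Leave any turquoise look-alike of the holder alone.

How it is judged:
On the way:
1. the tilted board has one edge pushed into a sprung jaw, against the spring (board tilted more than 4 degrees, pressing on the holder with more than 6 N) (contact force between board and holder above 6 N and angle between board's own z axis and vertical above 0.07 rad and horizontal distance between board and holder below 0.045 m), for 0.2 s.
At the end, for the whole second after the job is handed in: The board is let go, component side up, at rest in both grooves: underside 76.8 to 80.2 mm above the bench, level and in line with the bar within 2 degrees, within 12 mm of the jaws' middle along x and 14.5 mm of the foot's middle along y (the bar may be 12 mm off) (z of board in the frame of holder between 0.0768 and 0.0802 m and x of board in the frame of holder between -0.012 and 0.012 m and y of board in the frame of holder between -0.0145 and 0.0145 m and angle between board's own z axis and vertical below 0.035 rad and angle between the y axis of board and the y axis of holder, either way round below 0.035 rad and contact force between board and holder above 3 N and linear speed of board below 0.01 m/s); the robot touches nothing.
It fails at once if board and holder are pressed together with more than 22 N (jaw run hard into its stop, or board forced down on a jaw) (contact force between board and holder above 22 N).
It fails at once if a bystander is moved more than 25 mm (distance of any of charger, shell, flux, driver from where it was at the start of the episode above 0.025 m).
It also fails if it takes over 58 s, if anything falls off the work surface, if the arm or the gripper's body presses on something with over 40 N, if the wrist force passes 120 N, or if a joint passes its speed limit or range.

ROBOT

A 7-joint arm with a two-finger parallel gripper is mounted at the origin on the work surface. World frame = base frame: x ahead of the robot, y to its left, z up, the work surface at z = 0. Lengths are in m, angles in rad, forces in N, time in s.
With the tool pointing down it reaches from about 0.425 to 0.875 m from the base axis. Payload 4.7 kg.
Tool frame: the origin (TCP) lies at the very end of the fingers, on their centre line; the grasp point (between the pads) lies 19 mm behind it; z points along the fingers, y is the line along which they close (so a half turn about z gives the same grasp; the last joint's range is limited). The gripper opens to 87 mm and grips with 3 to 60 N. Pads are 19 mm wide; open, the fingers measure 117 mm over their backs; the gripper's body (75 mm by 190 mm) begins 51 mm behind the grasp point.
Start: joints at [1.348, 0.321, -0.07, 1.45, 0.023, 1.371, -0.057], TCP at [0.152, -0.632, 0.223] pointing down, gripper open.
Joint ranges: [-2.86, 2.86], [-0.3, 2.09], [-1.38, 1.24], [0.06, 2.45], [-1.56, 4.7], [0.09, 2.05], [-2.69, 2.69]. Speed limits (rad/s): [2.57, 2.57, 3.14, 3.14, 3.14, 3.14, 3.14].

INTERFACE

Orientations are given as a rotation vector (axis times angle).
In Python, from bench import ctrl, imaging, ticket gives the robot as it stands.
- The arm moves only by the tool jog_arm, never from a script. Its argument "rows" is text: rows parted by semicolons, each of 7 numbers parted by spaces: the shift along the tool's x, y, z in cm, then the turn, a rotation vector about the tool's x, y, z in rad, then the closure, from -1 (fully open) to 1 (shut), so that 0 is half open. A call has 1 to 5 rows; each row shifts and turns the commanded pose from where the row before left it, along the tool's axes as they then stand; what a row does not reach is not made up. A row lasts 1/8 s, in which the tool goes at most 62.5 mm and 10.7 degrees, less where a joint would pass 70% of its speed; a pose out of reach is approached as far as the arm can. A call with a gripper value outside its range is refused whole. The fingers move at their own pace and stop on an object; "force" is the grip in N (left out, the last holds). Time passes only in rows, so rows that do not move let the fingers close. It gives the time, the measured TCP pose, the force, the opening and the grip force at its end, in the units of the state.
- ctrl.get_state(): the state, without advancing time (a new reading comes with each control period).
- imaging.get_image(name): name is "scene" or "top" or "wrist"; returns a dict with "img" (420x560x3 uint8, blue, green, red), "vertical_fov" (degrees; the focal length in pixels is half the picture's height over the tangent of half this angle, whatever the lens; pixels are square), "cx", "cy" (the principal point, pixels), "k1" (the pictures are not rectified: a ray, as slopes to the right and down, at radius r is drawn at 1 + k1 r^2 times it, then the intrinsics apply), "origin" and "orientation" of the camera in the world. Camera axes: x right, y down, z forward; pixel columns grow to the right and rows downward; lengths in m; the calibration is good to about 2 mm. A picture is of the moment at which its call begins. There is no depth.
- ticket.close_job(): hands the job in; it is judged then, once.
The state is a dict: "time": time; "joint_positions": joint angles; "qd": joint speeds; "joint_torque": joint torques, N m; "position": TCP position; "tool_rot": TCP orientation; "ft_force": force on the tool from outside, world axes, zero at the start; "torque": the same for the moment, N m; "grip_width": opening from 0.0 (shut) to 1.0 (fully open); "grip_force": force on a finger pad.
Only numpy, scipy, OpenCV 4.12 (cv2) and the standard library are available. Lean on these libraries where they do the work, as an engineer would, in place of code of your own. Each camera call takes 0.05 s, during which the arm holds its last target. There are 200 camera calls.

## Working session

There is one attempt and no reset: what is moved stays moved. The work goes in short steps, Python scripts to look and compute and a tool call to move; the robot and the scene stay as the last step left them, time stands still between calls to the robot, and variables do not carry over. Pictures are saved under pics/ and viewed, at most 10 in all, crops included, and the job is handed in when it is done.

Besides the shell and the picture viewer there is one more tool, called after "Request:" by a JSON object that holds its "method" and its "body", one argument or row to a line. jog_arm: Moves the arm, as the interface text tells. Its arguments: {"type":"object","properties":{"rows":{"type":"string"},"force":{"type":"number"}},"required":["rows"]}

```bash
mkdir -p pics; ls
cat > h.py <<'E'
import numpy as np,cv2
from scipy.spatial.transform import Rotation as R
from bench import ctrl,imaging,ticket
def cam(n):
    d=imaging.get_image(n); d={**d}
    d['f']=210/np.tan(np.radians(d['vertical_fov'])/2); o=np.array(d['orientation'])
    d['R']=R.from_rotvec(o) if o.shape==(3,) else (R.from_quat(o) if o.shape==(4,) else R.from_matrix(o))
    return d
def K(d): return np.array([[d['f'],0,d['cx']],[0,d['f'],d['cy']],[0,0,1.]])
def ray(d,p):
    p=np.atleast_2d(np.array(p,float)); q=(p-[d['cx'],d['cy']])/d['f']; u=q.copy()
    for _ in range(30): u=q/(1+d['k1']*(u**2).sum(1,keepdims=True))
    return d['R'].apply(np.c_[u,np.ones(len(u))])
def plane(d,p,z):
    v=ray(d,p); o=np.array(d['origin']); return o+v*((z-o[2])/v[:,2:])
def proj(d,P):
    c=d['R'].inv().apply(np.atleast_2d(P)-d['origin']); u=c[:,:2]/c[:,2:]
    return u*(1+d['k1']*(u**2).sum(1,keepdims=True))*d['f']+[d['cx'],d['cy']]
E
python3 - <<'E'
from h import *
for n in ('scene','top','wrist'):
    d=cam(n); cv2.imwrite(f'pics/{n}0.png',d['img']); print(n,d['origin'],d['orientation'],d['vertical_fov'],d['k1'],d['cx'],d['cy'])
print(ctrl.get_state())
E
```

```text
pics
scene [ 1.25080732 -0.57255703  1.15095547] [-2.26610689 -1.09345927  0.35665886] 51.11338892951523 0.046966640535876215 281.78827471889014 210.65589503923795
top [ 0.41600022 -0.03524144  1.28629464] [-2.13214372  2.12383064 -0.16938102] 53.11061284987539 -0.051478830706237544 280.5326490292526 212.6073819808611
wrist [ 0.22111797 -0.61462664  0.38356304] [ 2.29882181 -1.81263509 -0.24180849] 65.2205384180081 0.007011555367681468 279.14371543784813 209.1620065654595
{'time': 0.15, 'joint_positions': array([ 1.34813929,  0.32167292, -0.07005524,  1.45139529,  0.02260724,
        1.370794  , -0.05688543]), 'qd': array([ 0.0001556 , -0.00219886,  0.00032457, -0.00353624, -0.00079252,
       -0.00069776, -0.00189584]), 'joint_torque': array([ 2.73997836e-05, -4.91791284e+01, -4.04622182e-01, -3.12878573e+01,
       -6.40400592e-02,  4.04182181e-02,  1.05093889e-04]), 'position': array([ 0.15229502, -0.63147771,  0.22169916]), 'tool_rot': array([-3.11815613e+00, -3.70876244e-01,  4.33830308e-04]), 'ft_force': array([-0.060426  ,  0.42663112,  0.73800897]), 'torque': array([0.0113076 , 0.02708378, 0.00155142]), 'grip_force': 0.0, 'grip_width': 1.0004177399364442}
```

View pics/top0.png

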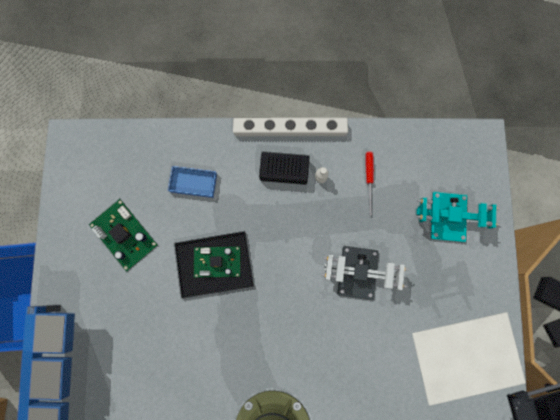

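View pics/scene0.png

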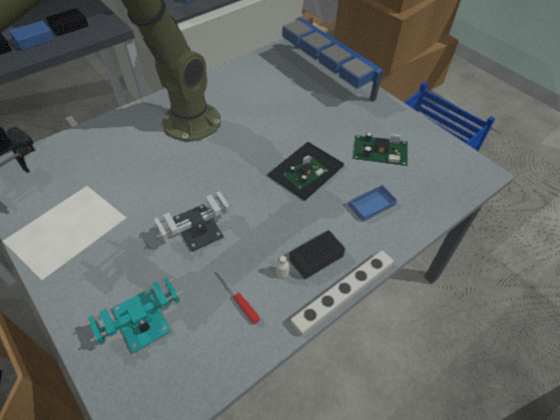

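The top view shows these candidates. Boards: the one in the black tray at (217,263), which is the smaller, and a larger loose one at (124,235). Holders: iron and white at (360,272), and a turquoise look-alike at (456,217). I choose the tray board and the iron holder, and check both in one close crop.

Run:
```python
from h import *
d=cam('top'); im=d['img']
print(plane(d,[[217,263],[217,263],[360,272],[326,266],[402,278]],0.0).round(3))
a=cv2.resize(im[225:305,165:265],None,fx=4,fy=4,interpolation=cv2.INTER_CUBIC)
b=cv2.resize(im[235:315,315:415],None,fx=4,fy=4,interpolation=cv2.INTER_CUBIC)
cv2.imwrite('pics/c1.png',np.hstack([a,b]))
hsv=cv2.cvtColor(im,cv2.COLOR_BGR2HSV)
m=cv2.inRange(hsv,(45,90,30),(80,255,255))
cs,_=cv2.findContours(m,cv2.RETR_EXTERNAL,cv2.CHAIN_APPROX_NONE)
for c in cs:
    if cv2.contourArea(c)<200: continue
    P=plane(d,c[:,0,:],0.007)[:,:2].astype(np.float32); print('green',cv2.contourArea(c),cv2.minAreaRect(P), cv2.minAreaRect(c))
```

```text
[[ 0.479  0.172  0.   ]
 [ 0.479  0.172  0.   ]
 [ 0.454 -0.263  0.   ]
 [ 0.472 -0.16   0.   ]
 [ 0.436 -0.39   0.   ]]
green 1235.5 ((0.4838978052139282, 0.17311519384384155), (0.09425503760576248, 0.14351093769073486), 1.125379204750061) ((216.5, 261.5), (31.0, 47.0), 90.0)
green 2062.5 ((0.5653123259544373, 0.4678390324115753), (0.1934099644422531, 0.12238821387290955), 41.085662841796875) ((122.883544921875, 234.62591552734375), (60.19733810424805, 40.26091003417969), 50.90614318847656)
```

View pics/c1.png

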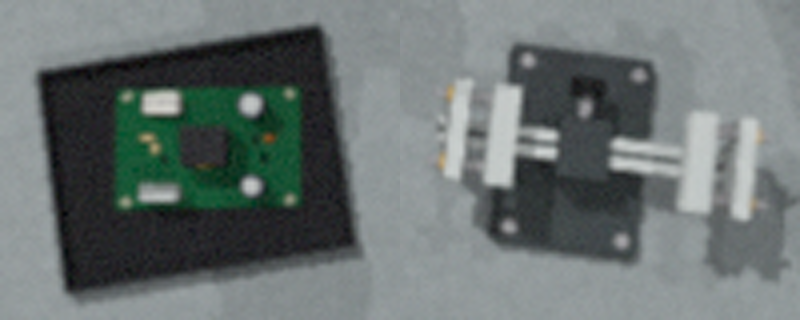

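The crop shows the tray board at (217,262), about 94x143 mm, so it is the small one, with its transformer in the middle. The grey holder's white jaws are at about (341,269) and (389,275). Next I work out a fly-over of the holder for the wrist camera.

```bash
cat >> h.py <<'E'
def pose(): 
    s=ctrl.get_state(); return s,np.array(s['position']),R.from_rotvec(s['tool_rot'])
def go(p,r=None,show=True):
    """remaining shift in tool axes (cm) and turn (rad, tool axes) to target"""
    s,P,Q=pose(); r=Q if r is None else r
    dv=Q.inv().apply(np.array(p)-P)*100; w=(Q.inv()*r).as_rotvec()
    print('shift cm',dv.round(2),'turn',w.round(3)); return dv,w
def toolrot(yaw,tilt=0):
    """tool down, tool y along -(world dir yaw from +y): x axis at yaw from world x; tilt about own x"""
    return R.from_euler('z',yaw)*R.from_rotvec([np.pi,0,0])*R.from_rotvec([tilt,0,0])
E
python3 - <<'E'
from h import *
d=cam('wrist'); s,P,Q=pose()
print('tool x',Q.apply([1,0,0]).round(3),'y',Q.apply([0,1,0]).round(3),'cam z in tool',Q.inv().apply(d['R'].apply([0,0,1])).round(3),'cam off',Q.inv().apply(d['origin']-P).round(3),'cam x in tool',Q.inv().apply(d['R'].apply([1,0,0])).round(3))
t=cam('top'); im=t['img']
m=(im.min(2)>185).astype(np.uint8); sub=np.zeros_like(m); sub[240:310,320:412]=1
n,l,st,c=cv2.connectedComponentsWithStats(m&sub)
for i in range(1,n):
    if st[i,4]>20:
        ys,xs=np.nonzero(l==i); W=plane(t,np.c_[xs,ys],0.089)[:,:2].astype(np.float32); print(st[i],c[i].round(1),cv2.minAreaRect(W),W.mean(0))
E
```

```text
tool x [ 0.972  0.235 -0.   ] y [ 0.235 -0.972 -0.001] cam z in tool [-0.259 -0.001  0.966] cam off [ 0.071 -0.    -0.162] cam x in tool [-0.002  1.     0.001]
[337 257   8  24 124] [340.2 268.4] ((0.46131664514541626, -0.1914726346731186), (0.01529974676668644, 0.06611208617687225), 82.57694244384766) [ 0.46132568 -0.19152251]
[326 259   6  20  70] [328.8 268.5] ((0.46098485589027405, -0.15907825529575348), (0.009662236087024212, 0.054868414998054504), 82.85050964355469) [ 0.46110556 -0.15914743]
[386 264   8  23 119] [389.6 275.1] ((0.44321754574775696, -0.33031460642814636), (0.015142787247896194, 0.06406516581773758), 82.19098663330078) [ 0.44291434 -0.3307078 ]
[399 265   5  24  69] [401.  276.4] ((0.4390200972557068, -0.36291074752807617), (0.00788967590779066, 0.06571004539728165), 81.96632385253906) [ 0.439097   -0.36301383]
```

Request:
{"method": "jog_arm", "body": {
  "rows": "0 0 0 0 0 0.183 -1; 0 0 0 0 0 0.183 -1; 2.1 -4.5 -0.3 0 0 0 -1; 2.1 -4.5 -0.3 0 0 0 -1; 2.1 -4.5 -0.3 0 0 0 -1"
}}

```text
time: 0.92
position: [0.2331, -0.5047, 0.2316]
tool_rot: [3.135, -0.203, 0.0]
ft_force: [0.4, 0.9, 0.1]
grip_width: 1.004
grip_force: 0.0
```

Request:
{"method": "jog_arm", "body": {
  "rows": "2.1 -4.5 -0.3 0 0 0 -1; 2.1 -4.5 -0.3 0 0 0 -1; 2.1 -4.5 -0.3 0 0 0 -1; 2.1 -4.5 -0.3 0 0 0 -1; 2.0 -4.5 -0.3 0 0 0 -1"
}}

```text
time: 1.55
position: [0.3652, -0.2949, 0.2469]
tool_rot: [3.134, -0.203, 0.001]
ft_force: [1.3, -0.9, 0.6]
grip_width: 1.0
grip_force: 0.0
```

Request:
{"method": "jog_arm", "body": {
  "rows": "2.0 -4.5 -0.3 0 0 0 -1; 0 0 0 0 0 0 -1; 0 0 0 0 0 0 -1"
}}

```text
time: 1.92
position: [0.3897, -0.2549, 0.2496]
tool_rot: [3.134, -0.203, -0.001]
ft_force: [-0.3, -0.7, -0.1]
grip_width: 0.999
grip_force: 0.0
```

Run:
```python
from h import *
d=cam('wrist'); im=d['img']; cv2.imwrite('pics/w1.png',im); s,P,Q=pose(); print(P,Q.apply([1,0,0]),s['time'],s['ft_force'])
np.savez('w1.npz',**{k:d[k] for k in('img','origin','orientation','cx','cy','k1','vertical_fov')})
m=(im.min(2)>150).astype(np.uint8)
n,l,st,c=cv2.connectedComponentsWithStats(m)
for i in range(1,n):
    if st[i,4]>300:
        ys,xs=np.nonzero(l==i); W=plane(d,np.c_[xs,ys],0.089)[:,:2].astype(np.float32); print(st[i],c[i].round(1),cv2.minAreaRect(W))
```

```text
[ 0.38933407 -0.25541587  0.24945089] [ 9.91449224e-01 -1.30492495e-01 -3.80444253e-04] 1.975 [-0.21462851 -0.33847497  0.03215088]
[     0      0    560    270 123485] [280.8 127. ] ((0.4339956045150757, -0.2606208920478821), (0.5800424814224243, 0.2539873719215393), 82.48570251464844)
[ 154  301  234   42 6522] [257.1 319.5] ((0.24567772448062897, -0.2247023582458496), (0.263988196849823, 0.05231710895895958), 82.46288299560547)
```

View pics/w1.png

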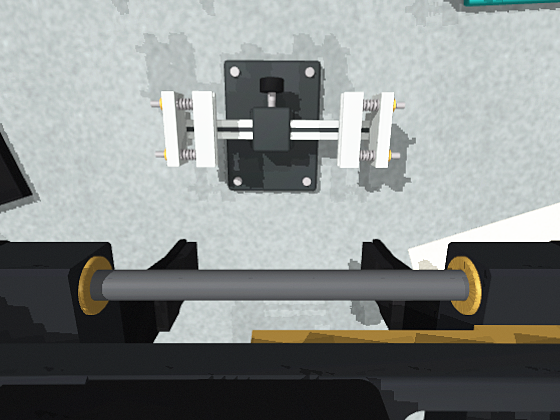

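The wrist view shows the holder with its bar level in the picture. The left jaw spans columns 193-215, the right jaw 339-362, both over rows 91-167, and the iron foot is at (272,125).

Run:
```python
from h import *
z=np.load('w1.npz'); d={k:z[k] for k in z}; d['f']=210/np.tan(np.radians(float(d['vertical_fov']))/2); d['R']=R.from_rotvec(d['orientation'])
g=d['img'].min(2)
for v in (108,150): print(v,'L',g[v,186:224],'R',g[v,332:370])
for u in (203,350): print(u,g[84:100,u],g[158:174,u])
m=(g>232).astype(np.uint8); m=cv2.morphologyEx(m,cv2.MORPH_OPEN,np.ones((5,5),np.uint8))
n,l,st,c=cv2.connectedComponentsWithStats(m)
for i in range(1,n):
    if 300<st[i,4]<5000:
        ys,xs=np.nonzero(l==i); W=plane(d,np.c_[xs,ys],0.089)[:,:2].astype(np.float32); print(st[i],c[i].round(1),cv2.minAreaRect(W))
```

```text
108 L [ 78 122 136  97  93 103 101 238 255 252 251 251 251 251 251 251 251 251
 251 251 251 251 251 252 254 255 224 150 172 148 159 187 185 184 179 177
 179 182] R [180 177 176 175 172 170 170 168 204 243 225 233 254 252 252 252 251 250
 251 251 250 250 251 250 250 250 250 251 252 255 230  86 160  93 116 173
 149  97]
150 L [101 157 131  78 157 168  69 131 171 185 248 252 249 249 249 249 249 249
 249 249 249 249 250 251 251 251 253 254 228 152 173 149 118 120 123 121
 122 113] R [117 113 113 116 117 157 236 248 225 244 252 251 252 251 250 249 249 249
 250 249 249 249 249 249 249 251 255 245  96 151 115 139 155 120 135 147
 130 148]
203 [178 184 185 185 187 187 177 244 255 252 251 252 251 251 251 251] [250 250 250 250 250 250 250 252 250 200 174 176 178 181 184 189]
350 [190 194 192 188 182 175 169 184 246 255 251 251 251 251 251 251] [250 250 250 250 250 249 250 250 253 248 185 191 196 203 207 209]
[162  91  17  76 911] [169.8 128.2] ((0.46545830368995667, -0.15904474258422852), (0.011583236977458, 0.06948936730623245), 82.17498016357422)
[ 192   91   23   76 1447] [203.4 128.1] ((0.46129947900772095, -0.19073346257209778), (0.018346859142184258, 0.06958872079849243), 82.12973022460938)
[ 341   92   23   76 1422] [351.3 129. ] ((0.44191741943359375, -0.330585241317749), (0.01802908070385456, 0.06972049176692963), 82.02394104003906)
[376  92  18  76 911] [384.5 129.2] ((0.4377436339855194, -0.3619876503944397), (0.011380944401025772, 0.06960765272378922), 82.24451446533203)
[291 121  47   7 320] [314.2 123.9] ((0.4526374340057373, -0.29605352878570557), (0.04383520409464836, 0.00551894586533308), 82.46527099609375)
[ 409  203  151   67 3277] [495.7 234.5] ((0.31216755509376526, -0.4592210054397583), (0.03989032283425331, 0.15476393699645996), 8.931974411010742)
```

Request:
{"method": "jog_arm", "body": {
  "rows": "0.85 -4.45 0 0 0 0 -1; 0.85 -4.45 0 0 0 0 -1; 0.85 -4.45 0 0 0 0 -1; 0.85 -4.45 0 0 0 0 -1; 0.85 -4.45 0 0 0 0 -1"
}}

```text
time: 2.6
position: [0.4611, -0.0396, 0.2495]
tool_rot: [3.134, -0.208, 0.0]
ft_force: [0.6, 0.2, -0.0]
grip_width: 1.002
grip_force: 0.0
```

Request:
{"method": "jog_arm", "body": {
  "rows": "-1.2 -4.1 0 0 0 0 -1; -1.3 -4.1 0 0 0 0 -1; -1.3 -4.1 0 0 0 0 -1; -1.3 -4.1 0 0 0 0 -1; -1.3 -4.1 0 0 0 0 -1"
}}

```text
time: 3.22
position: [0.4241, 0.172, 0.2496]
tool_rot: [3.134, -0.208, 0.001]
ft_force: [-0.5, -0.1, 0.1]
grip_width: 0.999
grip_force: 0.0
```

Request:
{"method": "jog_arm", "body": {
  "rows": "0 0 0 0 0 -0.15 -1; 0 0 0 0 0 0 -1; 0 0 0 0 0 0 -1"
}}

```text
time: 3.6
position: [0.4242, 0.171, 0.2494]
tool_rot: [3.141, 0.025, -0.001]
ft_force: [-0.1, -1.0, 0.8]
grip_width: 0.999
grip_force: 0.0
```

Run:
```python
from h import *
d=cam('wrist'); im=d['img']; cv2.imwrite('pics/w2.png',im); s,P,Q=pose(); print(P,Q.apply([1,0,0]).round(4),s['time'],s['ft_force'])
hsv=cv2.cvtColor(im,cv2.COLOR_BGR2HSV)
m=cv2.inRange(hsv,(45,90,30),(80,255,255)); m=cv2.morphologyEx(m,cv2.MORPH_OPEN,np.ones((3,3)))
cs,_=cv2.findContours(m,cv2.RETR_EXTERNAL,cv2.CHAIN_APPROX_NONE)
c=max(cs,key=cv2.contourArea); W=plane(d,c[:,0],0.007)[:,:2].astype(np.float32); r=cv2.minAreaRect(W); print(r, cv2.boundingRect(c))
# transformer predicted top in image
p=proj(d,[[*r[0],0.035]])[0]; print('pred transformer top px',p)
x,y=p.astype(int); cv2.imwrite('pics/w2c.png',cv2.resize(im[max(0,y-100):y+100,x-130:x+130],None,fx=3,fy=3))
```

```text
[0.42424048 0.17112269 0.24942094] [ 9.999e-01  1.640e-02 -3.000e-04] 3.65 [-0.94137213  0.54212888 -0.13566221]
((0.5457605123519897, 0.4490240514278412), (0.14271420240402222, 0.12541887164115906), 41.3055534362793) (0, 0, 121, 154)
pred transformer top px [18.8623409  67.05104917]Traceback (most recent call last):
  File "<stdin>", line 9, in <module>
cv2.error: OpenCV(4.12.0) /io/opencv/modules/imgproc/src/resize.cpp:4208: error: (-215:Assertion failed) !ssize.empty() in function 'resize'
```

Run:
```python
from h import *
d=cam('wrist'); im=d['img']
hsv=cv2.cvtColor(im,cv2.COLOR_BGR2HSV)
m=cv2.inRange(hsv,(45,90,30),(80,255,255)); m[:,:150]=0
cs,_=cv2.findContours(m,cv2.RETR_EXTERNAL,cv2.CHAIN_APPROX_NONE)
c=max(cs,key=cv2.contourArea); W=plane(d,c[:,0],0.007)[:,:2].astype(np.float32); r=cv2.minAreaRect(W); print(r, cv2.boundingRect(c))
h=cv2.convexHull(c)[:,0]; print(plane(d,cv2.approxPolyDP(h,6,True)[:,0],0.007)[:,:2].round(4))
p=proj(d,[[*r[0],0.035]])[0]; print('pred transformer top px',p)
x,y=p.astype(int); cv2.circle(im,(x,y),2,(0,0,255),-1);cv2.imwrite('pics/w2c.png',cv2.resize(im[max(0,y-100):y+100,x-130:x+130],None,fx=3,fy=3))
```

```text
((0.4830816984176636, 0.17315879464149475), (0.09101017564535141, 0.14092865586280823), 1.2253834009170532) (219, 91, 121, 79)
[[0.5284 0.1039]
 [0.4399 0.102 ]
 [0.4378 0.2427]
 [0.5263 0.2434]]
pred transformer top px [278.81828466 131.94053209]
```

View pics/w2c.png

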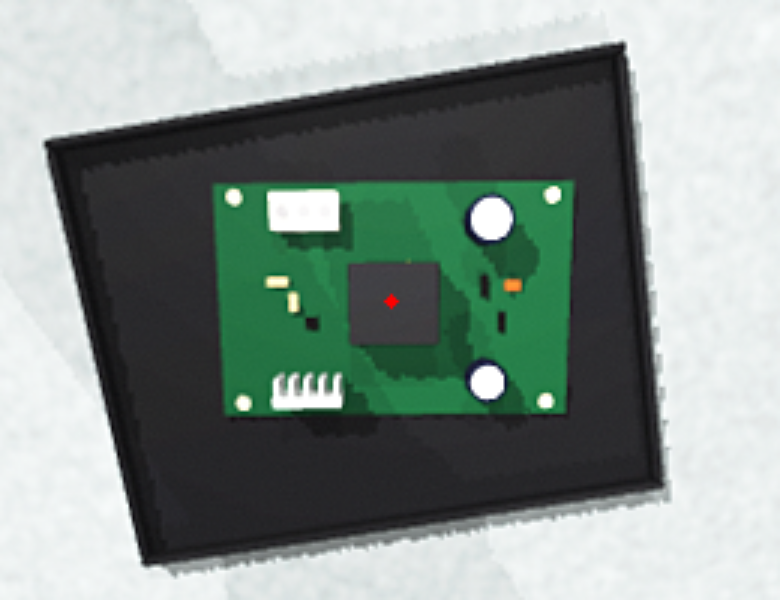

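The crop shows the small board in the tray with the predicted transformer centre on the dark block at (391,301), so the grasp point is confirmed. I go down and grip.

Request:
{"method": "jog_arm", "body": {
  "rows": "5.9 -0.1 0 0 0 -0.005 -1; 0 0 6 0 0 0 -1; 0 0 6 0 0 0 -1; 0 0 5 0 0 0 -1; 0 0 3 0 0 0 -1"
}}

```text
time: 4.32
position: [0.4814, 0.1733, 0.0466]
tool_rot: [3.141, 0.037, -0.006]
ft_force: [0.1, -1.0, -0.2]
grip_width: 1.001
grip_force: 0.0
```

Request:
{"method": "jog_arm", "body": {
  "rows": "0 0 2 0 0 0 -1; 0 0 1.0 0 0 0 -1; 0 0 0.7 0 0 0 -1; 0 0 0 0 0 0 -1; 0 0 0 0 0 0 -1"
}}

```text
time: 4.95
position: [0.4835, 0.1748, 0.0133]
tool_rot: [-3.141, -0.04, -0.002]
ft_force: [-0.2, 0.2, -0.4]
grip_width: 1.0
grip_force: 0.0
```

Request:
{"method": "jog_arm", "body": {
  "rows": "0 0.1 0.15 0 0 0.004 -1; 0 0 0 0 0 0 1; 0 0 0 0 0 0 1; 0 0 0 0 0 0 1; 0 0 0 0 0 0 1",
  "force": 35
}}

```text
time: 5.58
position: [0.4828, 0.1736, 0.011]
tool_rot: [3.141, 0.034, -0.0]
ft_force: [0.3, 0.1, 0.8]
grip_width: 0.629
grip_force: 0.0
```

Request:
{"method": "jog_arm", "body": {
  "rows": "0 0 0 0 0 0 1; 0 0 0 0 0 0 1; 0 0 0 0 0 0 1; 0 0 0 0 0 0 1; 0 0 0 0 0 0 1"
}}

```text
time: 6.2
position: [0.4828, 0.1734, 0.011]
tool_rot: [3.141, 0.034, -0.0]
ft_force: [-0.1, -1.3, 0.3]
grip_width: 0.389
grip_force: 35.0
```

Request:
{"method": "jog_arm", "body": {
  "rows": "0 0 -0.5 0 0 0 1; 0 0 -2 0 0 0 1; 0 0 -4 0 0 0 1; 0 0 -5 0 0 0 1; 0 0 -5 0 0 0 1",
  "force": 55
}}

```text
time: 6.82
position: [0.4825, 0.1741, 0.1786]
tool_rot: [-3.141, -0.036, -0.001]
ft_force: [0.7, -0.5, -2.2]
grip_width: 0.387
grip_force: 55.0
```

```bash
cat >> h.py <<'E'
M=np.array([0.4516,-0.2607]); YAW=-0.1379; U=np.array([-np.sin(YAW),np.cos(YAW)]); X=np.array([np.cos(YAW),np.sin(YAW)])
EO=np.array([70,5.5])  # board half length, TCP above mid plane (mm)
def tgt(v,z,th,x=0):
    """TCP target for +v edge at v,z (mm), tilt th (that edge down)"""
    c,s=np.cos(th),np.sin(th); tv=v-EO[0]*c+EO[1]*s; tz=z+EO[0]*s+EO[1]*c
    p=M+U*tv/1e3+X*x/1e3
    return np.array([*p,tz/1e3]),toolrot(YAW,-th)
def rep():
    s,P,Q=pose(); a=Q.apply([1,0,0]); b=Q.apply([0,1,0]); zt=Q.apply([0,0,1]); d=P[:2]-M
    th=np.arcsin(b[2]); c,sn=np.cos(th),np.sin(th)
    print('t',round(s['time'],2),'v',(d@U*1e3).round(2),'x',(d@X*1e3).round(2),'z',(P[2]*1e3).round(2),'tilt',th.round(4),'yaw err',(np.arctan2(a[1],a[0])-YAW).round(4),'xtilt',a[2].round(4))
    print('edge v',(d@U*1e3+EO[0]*c-EO[1]*sn).round(2),'z',(P[2]*1e3-EO[0]*sn-EO[1]*c).round(2),'F v',(np.array(s['ft_force'][:2])@U).round(2),'Fz',np.round(s['ft_force'][2],2),'tau',np.round(s['torque'],2),'grip',np.round(s['grip_width']*87,2),s['grip_force'])
E
python3 - <<'E'
from h import *
rep(); print(tgt(57,140,0.0)); go(*tgt(57,140,0.0))
E
```

```text
t 6.83 v 434.92 x -29.12 z 178.61 tilt -0.0 yaw err 0.1608 xtilt 0.0009
edge v 504.92 z 173.11 F v -0.4 Fz -2.21 tau [-0.04 -0.09 -0.01] grip 33.66 55.000125439837575
(array([ 0.44981298, -0.27357659,  0.1455    ]), Rotation.from_matrix(array([[ 9.90506853e-01, -1.37463355e-01, -1.68344058e-17],
                            [-1.37463355e-01, -9.90506853e-01, -1.21302105e-16],
                            [ 0.00000000e+00,  1.22464680e-16, -1.00000000e+00]])))
shift cm [-4.3  44.68  3.31] turn [-0.    -0.001  0.161]
```

Request:
{"method": "jog_arm", "body": {
  "rows": "0 0 0 0 0 0.08 1; 0 0 0 0 0 0.08 1; 0.32 4.98 0 0 0 0 1; 0.32 4.98 0 0 0 0 1; 0.32 4.98 0 0 0 0 1"
}}

```text
time: 7.45
position: [0.4716, 0.0235, 0.1773]
tool_rot: [3.134, -0.214, 0.003]
ft_force: [0.8, -0.8, -2.6]
grip_width: 0.381
grip_force: 55.0
```

Request:
{"method": "jog_arm", "body": {
  "rows": "0.32 4.98 0 0 0 0 1; 0.32 4.98 0 0 0 0 1; 0.32 4.98 0 0 0 0 1; 0.32 4.98 0 0 0 0 1; 0.32 4.98 0 0 0 0 1"
}}

```text
time: 8.07
position: [0.4535, -0.2255, 0.1775]
tool_rot: [3.133, -0.215, 0.003]
ft_force: [2.0, -0.6, -1.1]
grip_width: 0.385
grip_force: 55.0
```

Request:
{"method": "jog_arm", "body": {
  "rows": "0.32 4.98 0 0 0 0 1; 0 0 0 -0.07 0 0 1; 0 0 0 -0.07 0 0 1; 0 0 0 0 0 0 1; 0 0 0 0 0 0 1"
}}

```text
time: 8.7
position: [0.4497, -0.2745, 0.1767]
tool_rot: [2.995, -0.207, -0.013]
ft_force: [0.5, -0.2, -2.6]
grip_width: 0.383
grip_force: 55.0
```

Run:
```python
from h import *
rep(); go(*tgt(57,130,0.14)); go(*tgt(57,80,0.14))
d=cam('wrist'); cv2.imwrite('pics/w3.png',d['img'])
```

```text
t 8.7 v -13.9 x -0.01 z 176.74 tilt 0.1396 yaw err -0.0003 xtilt 0.0007
edge v 54.65 z 161.55 F v -0.15 Fz -2.58 tau [ 0.31 -0.03 -0.01] grip 33.32 54.999496545642614
shift cm [-0.   -0.67  3.09] turn [-0.    -0.001 -0.   ]
shift cm [-0.   -1.37  8.04] turn [-0.    -0.001 -0.   ]
```

View pics/w3.png

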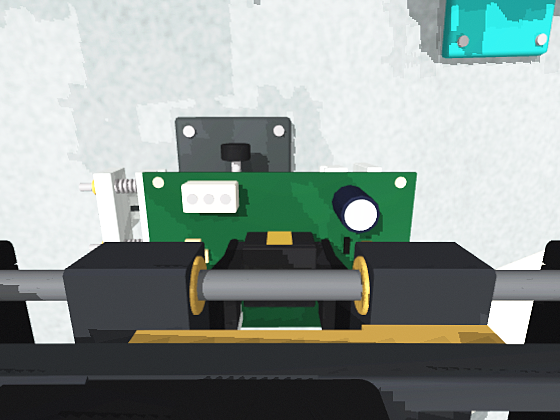

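The wrist view shows the board held squarely. Its far edge is level along row 172, with corners at (142,172) and (417,172), so its middle is on the principal column. I lower the tilted board in front of the +y jaw.

Request:
{"method": "jog_arm", "body": {
  "rows": "0 -0.67 3.09 0 0 0 1; 0 -0.21 1.5 0 0 0 1; 0 -0.21 1.5 0 0 0 1; 0 -0.14 1.0 0 0 0 1; 0 -0.07 0.5 0 0 0 1"
}}

```text
time: 9.38
position: [0.4499, -0.2721, 0.0986]
tool_rot: [2.995, -0.207, -0.015]
ft_force: [-0.1, -1.3, -2.7]
grip_width: 0.384
grip_force: 55.0
```

Request:
{"method": "jog_arm", "body": {
  "rows": "0 0 0 0 0 0 1; 0 0 0 0 0 0 1; 0 0 0 0 0 0 1"
}}

```text
time: 9.75
position: [0.4503, -0.2722, 0.0996]
tool_rot: [2.994, -0.207, -0.013]
ft_force: [0.3, -0.2, -2.8]
grip_width: 0.386
grip_force: 55.0
```

Run:
```python
from h import *
rep(); go(*tgt(58,80,0.14));go(*tgt(66,80,0.14))
d=cam('wrist'); s,P,Q=pose()
print(proj(d,P+Q.apply([[.045,-.07,.004],[.045,.07,.004]])))
hsv=cv2.cvtColor(d['img'],cv2.COLOR_BGR2HSV)
m=cv2.inRange(hsv,(45,90,30),(80,255,255)); cs,_=cv2.findContours(m,cv2.RETR_EXTERNAL,cv2.CHAIN_APPROX_NONE)
c=max(cs,key=cv2.contourArea)[:,0]; print(c.min(0),c.max(0), c[np.argmin(c.sum(1))],c[np.argmax(c[:,0]-c[:,1])])
d=cam('scene'); x,y=proj(d,[[*M,0.09]])[0].astype(int); print(x,y); cv2.imwrite('pics/s1.png',cv2.resize(d['img'][y-60:y+60,x-80:x+80],None,fx=5,fy=5,interpolation=cv2.INTER_CUBIC))
```

```text
t 9.75 v -11.58 x 0.28 z 99.62 tilt 0.1406 yaw err -0.0002 xtilt 0.0008
edge v 56.96 z 84.36 F v -0.18 Fz -2.76 tau [ 0.29 -0.01 -0.01] grip 33.59 54.99979720450938
shift cm [-0.03 -0.16  0.42] turn [ 0.001 -0.001 -0.   ]
shift cm [-0.03 -0.96  0.31] turn [ 0.001 -0.001 -0.   ]
[[142.81628093 173.4214449 ]
 [418.11084577 173.00581016]]
[142 171] [416 269] [142 173] [416 173]
191 211
```

View pics/s1.png

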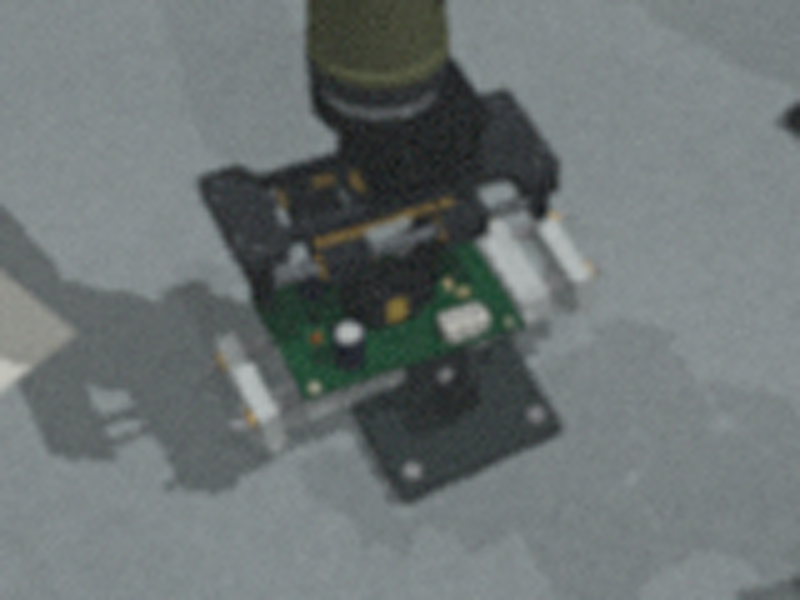

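The scene crop shows the tilted board between the jaws: its +y edge low, just inside the right-hand white jaw near (520,270), and its other edge above the far jaw near (290,380). Next I lower it to groove height and push in.

Request:
{"method": "jog_arm", "body": {
  "rows": "0 -0.16 0.42 0 0 0 1; 0 0 0 0 0 0 1; 0 -0.3 -0.04 0 0 0 1; 0 -0.3 -0.04 0 0 0 1; 0 0 0 0 0 0 1"
}}

```text
time: 10.48
position: [0.4511, -0.2646, 0.0947]
tool_rot: [2.995, -0.206, -0.014]
ft_force: [-0.1, -0.4, -2.4]
grip_width: 0.385
grip_force: 55.0
```

Run:
```python
from h import *
rep(); go(*tgt(68,80,0.14))
```

```text
t 10.47 v -3.96 x 0.06 z 94.72 tilt 0.1401 yaw err 0.0005 xtilt 0.0002
edge v 64.59 z 79.5 F v -0.38 Fz -2.42 tau [ 0.25 -0.03 -0.06] grip 33.51 54.99971522949636
shift cm [-0.01 -0.33 -0.1 ] turn [ 0. -0.  0.]
```

Request:
{"method": "jog_arm", "body": {
  "rows": "0 -0.2 -0.07 0 0 0 1; 0 -0.15 -0.02 0 0 0 1; 0 -0.15 -0.02 0 0 0 1; 0 0 0 0 0 0 1; 0 0 0 0 0 0 1"
}}

```text
time: 11.1
position: [0.4515, -0.2607, 0.0952]
tool_rot: [2.994, -0.208, -0.014]
ft_force: [-0.8, -4.9, -4.0]
grip_width: 0.388
grip_force: 55.0
```

Run:
```python
from h import *
rep(); go(*tgt(75,80,0.14))
```

```text
t 11.1 v -0.01 x -0.14 z 95.16 tilt 0.1408 yaw err -0.0007 xtilt 0.0001
edge v 68.52 z 79.89 F v -4.93 Fz -3.96 tau [-0.95  0.07  0.02] grip 33.72 55.002121310681105
shift cm [ 0.01 -0.64 -0.1 ] turn [ 0.001 -0.    -0.001]
```

Request:
{"method": "jog_arm", "body": {
  "rows": "0 -0.25 -0.035 0 0 0 1; 0 -0.25 -0.035 0 0 0 1; 0 -0.25 -0.035 0 0 0 1; 0 -0.2 -0.03 0 0 0 1; 0 0 0 0 0 0 1"
}}

```text
time: 11.72
position: [0.4525, -0.2529, 0.0954]
tool_rot: [2.991, -0.209, -0.014]
ft_force: [-0.1, -7.9, -3.7]
grip_width: 0.388
grip_force: 55.0
```

Run:
```python
from h import *
rep(); go(*tgt(80,80,0.14))
```

```text
t 11.72 v 7.83 x -0.21 z 95.4 tilt 0.1434 yaw err -0.0013 xtilt 0.0004
edge v 76.32 z 79.95 F v -7.86 Fz -3.69 tau [-2.04  0.13  0.01] grip 33.74 55.01108952797949
shift cm [ 0.02 -0.36 -0.03] turn [ 0.003 -0.    -0.001]
```

Request:
{"method": "jog_arm", "body": {
  "rows": "0 -0.2 -0.03 0 0 0 1; 0 -0.15 -0.02 0 0 0 1; 0 -0.1 -0.015 0 0 0 1; 0 0 0 0 0 0 1; 0 0 0 0 0 0 1"
}}

```text
time: 12.35
position: [0.4529, -0.2496, 0.0955]
tool_rot: [2.99, -0.209, -0.014]
ft_force: [-1.4, -10.9, -5.2]
grip_width: 0.388
grip_force: 55.0
```

Run:
```python
from h import *
rep()
import itertools
for th in (0.14,.1,.06,.03,0): print(tgt(80,80,th)[0]); 
F=[]
for i in range(4): imaging.get_image('wrist') ; s=ctrl.get_state(); F.append(np.array(s['ft_force'])[:2]@U)
print(F)
d=cam('wrist'); s,P,Q=pose()
print(proj(d,P+Q.apply([[.045,-.07,.004],[.045,.07,.004]])))
hsv=cv2.cvtColor(d['img'],cv2.COLOR_BGR2HSV)
m=cv2.inRange(hsv,(45,90,30),(80,255,255)); cs,_=cv2.findContours(m,cv2.RETR_EXTERNAL,cv2.CHAIN_APPROX_NONE)
c=max(cs,key=cv2.contourArea)[:,0]; print(c.min(0),c.max(0), c[np.argmin(c.sum(1))],c[np.argmax(c[:,0]-c[:,1])])
```

```text
t 12.35 v 11.2 x -0.26 z 95.52 tilt 0.1447 yaw err -0.0019 xtilt 0.0005
edge v 79.67 z 79.99 F v -10.95 Fz -5.24 tau [-2.49  0.15  0.1 ] grip 33.78 55.01878950744867
[ 0.45317428 -0.24935635  0.09521421]
[ 0.45309818 -0.24990467  0.09246086]
[ 0.45303728 -0.25034349  0.08968758]
[ 0.45300164 -0.25060032  0.08759721]
[ 0.45297463 -0.25079493  0.0855    ]
[np.float64(-10.484958103134133), np.float64(-11.154606818401101), np.float64(-10.300272268507992), np.float64(-10.60806033106079)]
[[142.77302078 173.25719585]
 [418.28034641 172.8542436 ]]
[142 172] [416 269] [144 172] [416 173]
```

Request:
{"method": "jog_arm", "body": {
  "rows": "0 -0.12 -0.015 0 0 0 1; 0 0.014 0.175 0.025 0 0 1; 0 0.014 0.175 0.025 0 0 1; 0 0 0 0 0 0 1; 0 0 0 0 0 0 1"
}}

```text
time: 13.22
position: [0.4529, -0.2498, 0.0921]
tool_rot: [3.039, -0.213, -0.009]
ft_force: [-1.0, -12.5, -4.7]
grip_width: 0.382
grip_force: 55.0
```

Run:
```python
from h import *
rep()
F=[]
for i in range(4): imaging.get_image('wrist') ; s=ctrl.get_state(); F.append([np.array(s['ft_force'])[:2]@U,s['ft_force'][2]])
print(np.mean(F,0))
```

```text
t 13.22 v 10.97 x -0.23 z 92.12 tilt 0.0955 yaw err -0.0022 xtilt 0.0009
edge v 80.13 z 79.98 F v -12.47 Fz -4.73 tau [-2.78  0.27  0.13] grip 33.2 55.01813334412873
[-12.3186846   -4.87279679]
```

Request:
{"method": "jog_arm", "body": {
  "rows": "0 0.014 0.175 0.025 0 0 1; 0 0.007 0.085 0.012 0 0 1; 0 0 0 0 0 0 1"
}}

```text
time: 13.8
position: [0.4528, -0.2504, 0.0895]
tool_rot: [3.076, -0.216, -0.005]
ft_force: [-1.2, -12.0, -3.8]
grip_width: 0.387
grip_force: 55.0
```

Run:
```python
from h import *
rep()
F=[]
for i in range(4): imaging.get_image('wrist') ; s=ctrl.get_state(); F.append([np.array(s['ft_force'])[:2]@U,s['ft_force'][2]])
print(np.mean(F,0))
```

```text
t 13.8 v 10.37 x -0.2 z 89.54 tilt 0.0584 yaw err -0.0026 xtilt 0.001
edge v 79.93 z 79.96 F v -12.07 Fz -3.83 tau [-2.8   0.38  0.21] grip 33.7 55.016103470698
[-11.87455806  -3.9253538 ]
```

Request:
{"method": "jog_arm", "body": {
  "rows": "0 0.01 0.14 0.02 0 0 1; 0 0.01 0.14 0.02 0 0 1; 0 0 0 0 0 0 1"
}}

```text
time: 14.38
position: [0.4528, -0.2509, 0.0867]
tool_rot: [3.115, -0.219, -0.0]
ft_force: [-1.4, -11.4, -4.5]
grip_width: 0.387
grip_force: 55.0
```

Run:
```python
from h import *
rep()
F=[]
for i in range(4): imaging.get_image('wrist') ; s=ctrl.get_state(); F.append([np.array(s['ft_force'])[:2]@U,s['ft_force'][2]])
print(np.mean(F,0))
```

```text
t 14.38 v 9.87 x -0.2 z 86.72 tilt 0.0185 yaw err -0.0027 xtilt 0.001
edge v 79.76 z 79.92 F v -11.49 Fz -4.47 tau [-2.76  0.45  0.24] grip 33.68 55.01585220918059
[-11.31932963  -3.91221809]
```

Request:
{"method": "jog_arm", "body": {
  "rows": "0 0.01 0.13 0.0185 0 0.003 1; 0 0 0 0 0 0 1; 0 0.2 0 0 0 0 1; 0 0.2 0 0 0 0 1; 0 0 0 0 0 0 1"
}}

```text
time: 15.2
position: [0.4523, -0.2538, 0.0853]
tool_rot: [-3.133, 0.223, -0.001]
ft_force: [-2.1, -10.1, -2.8]
grip_width: 0.386
grip_force: 55.0
```

Run:
```python
from h import *
rep()
F=[]
for i in range(4): imaging.get_image('wrist') ; s=ctrl.get_state(); F.append([np.array(s['ft_force'])[:2]@U,s['ft_force'][2]])
print(np.mean(F,0))
```

```text
t 15.2 v 6.89 x -0.26 z 85.32 tilt -0.0008 yaw err -0.0045 xtilt 0.0007
edge v 76.9 z 79.88 F v -10.26 Fz -2.77 tau [-2.34  0.47  0.25] grip 33.54 55.01698982901871
[-9.68813808 -2.9333609 ]
```

Request:
{"method": "jog_arm", "body": {
  "rows": "0 0.2 0 0 0 -0.004 1; 0 0.2 0 0 0 0 1; 0 0.15 0 0 0 0 1; 0 0.1 0 0 0 0 1; 0 0 0 0 0 0 1"
}}

```text
time: 16.02
position: [0.452, -0.2579, 0.0851]
tool_rot: [-3.13, 0.216, -0.001]
ft_force: [-2.0, -6.1, -3.5]
grip_width: 0.389
grip_force: 55.0
```

Run:
```python
from h import *
rep()
F=[]
for i in range(4): imaging.get_image('wrist') ; s=ctrl.get_state(); F.append([np.array(s['ft_force'])[:2]@U,s['ft_force'][2]])
print(np.mean(F,0))
```

```text
t 16.02 v 2.85 x -0.03 z 85.1 tilt -0.0039 yaw err 0.0004 xtilt 0.0005
edge v 72.87 z 79.88 F v -6.27 Fz -3.47 tau [-1.44  0.26  0.14] grip 33.87 55.00435617752373
[-5.74899224 -3.04985297]
```

Request:
{"method": "jog_arm", "body": {
  "rows": "0 0.15 0 0 0 0 1; 0 0.15 0 0 0 0 1; 0 0 0 0 0 0 1; 0 0 0 0 0 0 1"
}}

```text
time: 16.73
position: [0.4518, -0.2594, 0.085]
tool_rot: [-3.129, 0.214, -0.001]
ft_force: [-1.1, -2.0, -0.9]
grip_width: 0.385
grip_force: 55.0
```

Run:
```python
from h import *
rep()
F=[]
for i in range(4): imaging.get_image('wrist') ; s=ctrl.get_state(); F.append([np.array(s['ft_force'])[:2]@U,s['ft_force'][2]])
print(np.mean(F,0))
```

```text
t 16.73 v 1.33 x 0.02 z 84.99 tilt -0.0057 yaw err 0.0011 xtilt 0.0001
edge v 71.36 z 79.89 F v -2.14 Fz -0.9 tau [-0.68  0.26  0.08] grip 33.53 55.0072612054646
[-1.61752141 -0.39098215]
```

Request:
{"method": "jog_arm", "body": {
  "rows": "0 0.12 0 -0.005 0 0 1; 0 0 0 0 0 0 1; 0 0 0 0 0 0 1"
}}

```text
time: 17.3
position: [0.4516, -0.2605, 0.0848]
tool_rot: [-3.133, 0.215, -0.0]
ft_force: [0.0, -0.7, -0.2]
grip_width: 0.385
grip_force: 55.0
```

Run:
```python
from h import *
rep()
F=[]
for i in range(4): imaging.get_image('wrist') ; s=ctrl.get_state(); F.append([np.array(s['ft_force'])[:2]@U,s['ft_force'][2]])
print(np.mean(F,0))
d=cam('scene'); x,y=proj(d,[[*M,0.09]])[0].astype(int); cv2.imwrite('pics/s2.png',cv2.resize(d['img'][y-60:y+60,x-80:x+80],None,fx=5,fy=5,interpolation=cv2.INTER_CUBIC))
```

```text
t 17.3 v 0.22 x 0.01 z 84.84 tilt -0.0011 yaw err 0.0009 xtilt 0.0001
edge v 70.23 z 79.42 F v -0.68 Fz -0.19 tau [0.1  0.09 0.07] grip 33.52 55.00594563782215
[-0.58699486 -0.19313908]
```

View pics/s2.png

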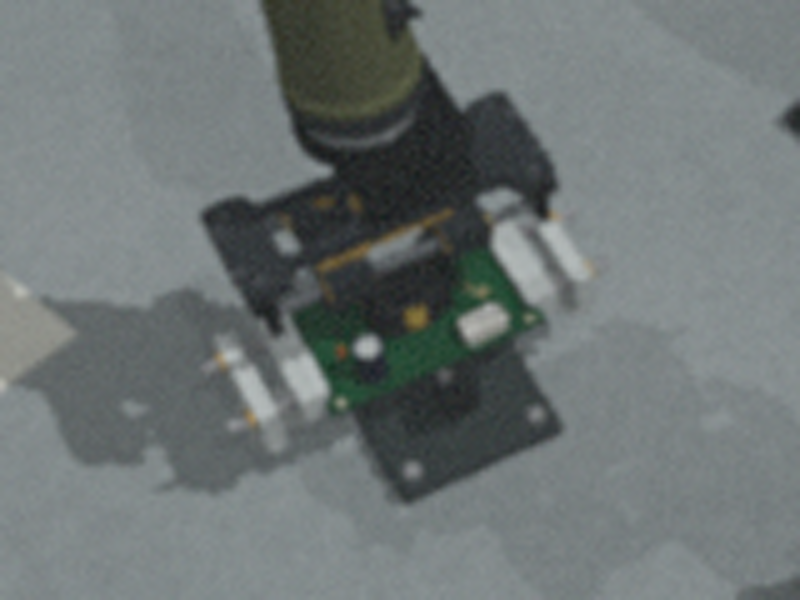

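The crop shows the board level between both white jaws, at (305,385) and (525,260), with the springs balanced and the net force near zero. I release and rise.

Request:
{"method": "jog_arm", "body": {
  "rows": "0 0 0 0 0 0 -0.1; 0 0 0 0 0 0 -0.1; 0 0 0 0 0 0 -0.1; 0 0 0 0 0 0 -0.1; 0 0 0 0 0 0 -0.1"
}}

```text
time: 18.18
position: [0.4515, -0.2609, 0.0849]
tool_rot: [-3.134, 0.215, -0.0]
ft_force: [0.0, 0.1, 0.2]
grip_width: 0.551
grip_force: 0.0
```

Request:
{"method": "jog_arm", "body": {
  "rows": "0 0 -0.3 0 0 0 -0.1; 0 0 -1 0 0 0 -0.1; 0 0 -3 0 0 0 -0.1; 0 0 -5 0 0 0 -0.1; -4 0 -4 0 0 0 -0.1"
}}

```text
time: 18.8
position: [0.4138, -0.2552, 0.2206]
tool_rot: [-3.134, 0.211, -0.006]
ft_force: [-0.4, -0.9, 1.3]
grip_width: 0.55
grip_force: 0.0
```

Request:
{"method": "jog_arm", "body": {
  "rows": "-2 0 -3 0 0 0 -0.1; 0 0 0 0 0 0 -0.1; 0 0 0 0 0 0 -0.1"
}}

```text
time: 19.18
position: [0.3922, -0.2526, 0.2477]
tool_rot: [-3.134, 0.215, -0.0]
ft_force: [-0.3, 0.2, -0.5]
grip_width: 0.549
grip_force: 0.0
```

Run:
```python
from h import *
rep()
d=cam('wrist'); cv2.imwrite('pics/w4.png',d['img'])
hsv=cv2.cvtColor(d['img'],cv2.COLOR_BGR2HSV)
m=cv2.inRange(hsv,(45,90,30),(80,255,255)); cs,_=cv2.findContours(m,cv2.RETR_EXTERNAL,cv2.CHAIN_APPROX_NONE)
c=max(cs,key=cv2.contourArea); r=cv2.minAreaRect(plane(d,c[:,0],0.0815)[:,:2].astype(np.float32)); e=np.array(r[0])-M
print(r,'v',e@U,'x',e@X, 'expected angle',np.degrees(YAW))
```

```text
t 19.18 v -0.15 x -59.94 z 247.68 tilt -0.0003 yaw err 0.001 xtilt 0.0002
edge v 69.85 z 242.2 F v 0.15 Fz -0.46 tau [-0.    0.02  0.02] grip 47.76 0.0
((0.4517899751663208, -0.2600986063480377), (0.1389152705669403, 0.08991457521915436), 82.04994201660156) v 0.0006217991573948896 x 0.00010550211515478594 expected angle -7.901087994854052
```

View pics/w4.png

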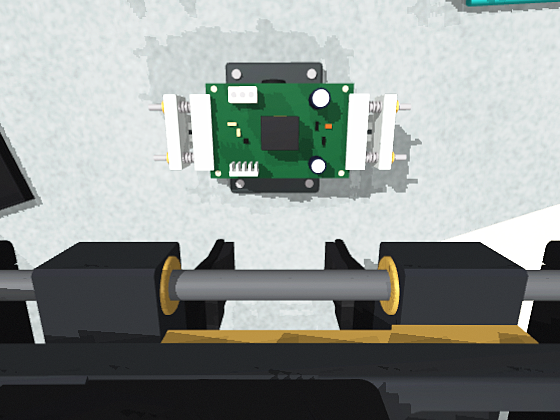

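The view shows the board level at (280,131), with its corners past both jaw lips (206 against 213, 355 against 347). Both edges are therefore in the grooves and the board is centred to under 1 mm.

```bash
python3 -c "
from bench import ticket
print(ticket.close_job())"
```

```text
the job is handed in; nothing more can be done
None
```

The board is loaded component side up with both edges in the holder's grooves, level and centred to within about 1 mm. I let go of it and handed the job in at about 19 s. The hand-in returned no verdict, so I don't know whether it passed.

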